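# Isolate the bench shaker and lift the flat tin off it

## Task

First turn the shaker's isolator handle fully to off, a quarter turn clockwise. Then slide the lifter's blade under the flat round tin on the shaker's bed, lift the tin clear on the blade, and set it down gently and flat in the middle of the plywood packing stand, never touching the tin with the gripper or arm itself, tipping it up or dropping it. Finally lay the lifter flat on the bench, clear of the stand, and leave the jar and the carton where they are.

Things in the scene. Friction and masses are not known exactly. Their poses are not given: they have to be found in the camera images.
- tin: closed flat round bare-metal tin, 130 mm across, 26 mm high, about 0.2 kg, too wide to grip; lies on the shaker's bed. Its underside is a foot 98 mm across; from there the lower edge slopes out and up 6 mm to the full width. Origin: centre of the underside, z up.
- lifter: steel spatula lying blade-down on the bench, 0.18 kg; it and the stand may swap sides of the shaker. Flat slippery blade 105 (x -60 to +45) x 100 mm, 2.5 mm thick, free front edge at +x; rear edge turned up 22 mm. Behind it, on a neck, an upright wooden slab handle: x -70 to -120 mm, 16 mm thick (y), 25 to 70 mm above the underside. Origin: on the blade's underside, z up.
- lifter_grip (a point): point in the lifter's handle to grip (fingers closing along the lifter's y): at x = -95 mm of the lifter, 52 mm above the blade's underside; axes as lifter
- lifter_nose (a point): middle of the lifter blade's front edge, at the underside; axes as lifter
- shaker: bench shaker, fixed: square steel bed 180 x 180 mm, flat top 40 mm above the bench; a back stop 14 mm high across its far edge (x +80 to +90 mm), other edges open. On its right a grey isolator box 90 x 90 mm, 72 mm high, centred at y -140 mm, handle on top. Origin: on the bench under the bed's middle; x points from the open front to the back stop.
- bed_top (a point): middle of the shaker bed's top surface; axes as shaker
- isolator (a joint): isolator handle's turn in rad, about the vertical: 0 = on (handle points to the shaker's +x), 1.571 = off (handle points to the shaker's -y); grows clockwise seen from above. It snaps to the nearer of these two stops; resistance up to about 0.2 N m.
- isolator_grip (a point): on the isolator handle's turning axis, 99 mm above the bench. The handle is a black bar 80 mm long (from -26 to +54 mm along this point's x), 18 mm thick (y), its top 108 mm and its underside 78 mm above the bench, on a 52 mm round base plate that rests on the box top; this point turns with it.
- stand: low plywood packing stand, fixed, 180 x 180 mm, flat open top 30 mm above the bench, no rim. Origin: on the bench under its middle.
- stand_top (a point): middle of the packing stand's top surface
- jar: bystander: round amber jar with black lid, 84 mm across, 110 mm high; origin at the underside
- carton: bystander: cardboard carton 90 x 80 x 80 mm; origin at the underside
Not all that is in view belongs to the job. Of the things like the lifter, leave any that is pink; of the rest the smaller one is meant.

How it is judged:
By the outcome, as a careful person would: the job done as asked, in the order asked, and still so for the second after the job is handed in, with the robot touching nothing.
It also fails if it takes over 72 s, if anything falls off the work surface, if the arm or the gripper's body presses on something with over 40 N, if the wrist force passes 120 N, or if a joint passes its speed limit or range.

## Robot

A 6-joint arm with a two-finger parallel gripper is mounted at the origin on the work surface. World frame = base frame: x ahead of the robot, y to its left, z up, the work surface at z = 0. Lengths are in m, angles in rad, forces in N, time in s.
With the tool pointing down it reaches from about 0.35 to 0.975 m from the base axis. Payload 4.9 kg.
Tool frame: the origin (TCP) lies at the very end of the fingers, on their centre line; the grasp point (between the pads) lies 19 mm behind it; z points along the fingers, y is the line along which they close (so a half turn about z gives the same grasp; the last joint's range is limited). The gripper opens to 85 mm and grips with 20 to 120 N. Pads are 22 mm wide; open, the fingers measure 114 mm over their backs; the gripper's body (76 mm by 85 mm) begins 54 mm behind the grasp point. The pads swing forward as they close: fully open they stand 13 mm farther back than shut.
Start: joints at [1.12, 0.053, 1.613, -0, 1.476, -0.119], TCP at [0.204, 0.591, 0.231] pointing down, gripper open.
Joint ranges: [-3.01, 3.01], [-1.01, 2.22], [0.06, 2.58], [-1.02, 4.17], [0.09, 2.62], [-3.14, 3.14]. Speed limits (rad/s): [2.57, 2.57, 3.14, 3.14, 3.14, 3.14].

## Interface

Orientations are given as a unit quaternion [w, x, y, z].
In Python, from plant import manip gives the robot as it stands.
- The arm moves only by the shell command python3 -m pendant 'ROWS'. ROWS is JSON, a list of rows, each a list of 3 entries, a list of its own where there are three numbers: the opening, from 0 (shut) to 1 (fully open), then the shift along the tool's x, y, z in units of 12 cm (1.0 is 12 cm), then the turn about the tool's z in units of pi rad (1.0 is pi rad). In form: [[gripper, [dx, dy, dz], roll], ...]. A call has 1 to 10 rows; each row is the pose to reach, as a shift and turn from the pose commanded when the call began, along the tool's axes at that moment, turning the shorter way round; what a row does not reach only later rows make up. A row lasts 1/10 s, in which the tool goes at most 50 mm and 8.59 degrees, less where a joint would pass 70% of its speed; a pose out of reach is approached as far as the arm can. A call with a number of a shift or a turn outside -1 to 1 is refused whole. A call with a gripper value outside its range is refused whole. The fingers move at their own pace and stop on an object; the grip force is fixed at half the most. Time passes only in rows, so rows that repeat a pose let the fingers close. It gives the time, the measured TCP pose, the force, the opening and the grip force at its end, in the units of the state.
- manip.state(): the state, without advancing time (a new reading comes with each control period).
- manip.grab_frame(name): name is "scene" or "top" or "wrist"; returns a dict with "img" (384x512x3 uint8, red, green, blue), "fx", "fy", "cx", "cy" (pixels), "eye" and "rotation" of the camera in the world; the wrist camera has in their place "tool_from_camera" (4x4, takes a point from camera to tool coordinates, whose origin is the TCP and whose axes are the flange's). Camera axes: x right, y down, z forward; pixel columns grow to the right and rows downward; lengths in m; the calibration is good to about 2 mm. A picture is of the moment at which its call begins: read the wrist's pose just before it. There is no depth.
- manip.job_done(): hands the job in; it is judged then, once.
The state is a dict: "time": time; "joint_pos": joint angles; "joint_vel": joint speeds; "joint_efforts": joint torques, N m; "tool_pos": TCP position; "tool_rot": TCP orientation; "contact_force": force on the tool from outside, world axes, zero at the start; "ft_torque": the same for the moment, N m; "gripper_width": opening from 0.0 (shut) to 1.0 (fully open); "grasp_force": force on a finger pad.
Only numpy, scipy, OpenCV 4.12 (cv2) and the standard library are available. Lean on these libraries where they do the work, as an engineer would, in place of code of your own. Each camera call takes 0.05 s, during which the arm holds its last target. There are 200 camera calls.

## Working session

There is one attempt and no reset: what is moved stays moved. The work goes in short steps, Python scripts to look and compute and a shell command to move; the robot and the scene stay as the last step left them, time stands still between calls to the robot, and variables do not carry over. Pictures are saved under pics/ and viewed, at most 10 in all, crops included, and the job is handed in when it is done.

```bash
mkdir -p pics; ls; python3 - <<'E'
from plant import manip
import cv2,numpy as np,json
for n in ("scene","top"):
    f=manip.grab_frame(n); cv2.imwrite(f"pics/{n}0.png",f["img"][:,:,::-1])
    print(n,{k:np.round(v,4).tolist() for k,v in f.items() if k!="img"})
    np.savez(f"pics/{n}0.npz",**f)
s=manip.state();print(s)
E
```

```text
pics
scene {'fx': 390.7058, 'fy': 390.7058, 'cx': 258.5036, 'cy': 190.415, 'eye': [1.0325, -0.6243, 1.0223], 'rotation': [-0.3431, 0.8836, 0.2997, -0.1083]}
top {'fx': 384.2141, 'fy': 384.2141, 'cx': 256.029, 'cy': 193.3619, 'eye': [0.4273, 0.061, 1.1049], 'rotation': [-0.0222, 0.7114, -0.702, 0.0262]}
{'time': 0.1, 'joint_pos': array([ 1.11998066e+00,  5.33205408e-02,  1.61414983e+00,  8.49669802e-06,
        1.47603571e+00, -1.18986420e-01]), 'joint_vel': array([ 5.94593987e-04,  4.36009579e-05, -5.38201292e-03,  2.06344955e-03,
       -1.32572730e-03, -8.83929289e-04]), 'joint_efforts': array([ 4.62145017e-04, -3.94901562e+01, -3.71363282e+01, -9.20592038e-05,
        3.87464082e-03, -1.56301434e-05]), 'tool_pos': array([0.20334722, 0.59039169, 0.23017166]), 'tool_rot': array([-2.72954465e-04,  1.65154786e-01,  9.86267196e-01, -9.16958468e-04]), 'contact_force': array([-0.33807603, -0.36132895, -1.07107789]), 'ft_torque': array([-0.00793213, -0.01350635, -0.04710928]), 'grasp_force': 0.0, 'gripper_width': 0.9967867608792185}
```

View pics/top0.png

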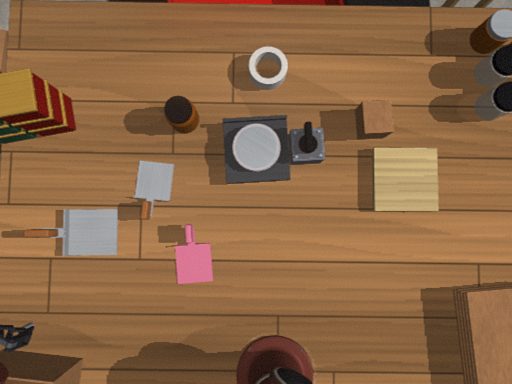

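View pics/scene0.png

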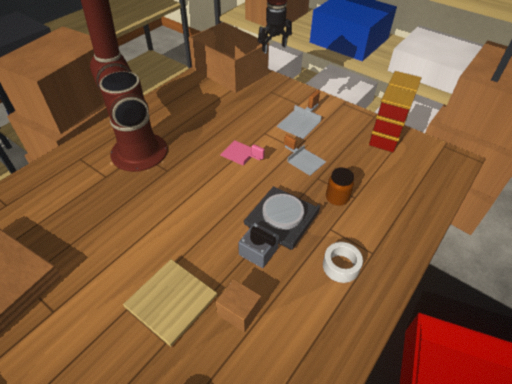

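Possible lifters in the top view:
- Small steel one: blade (154,181), handle (147,209).
- Large steel one: blade (90,232).
- Pink one: (194,262).

I choose the small steel one at (154,181), because the pink one is excluded and it is the smaller of the other two. The tin is at (256,147), the shaker bed at (257,150), the isolator at (308,145) with its handle pointing up, the stand at (406,180), the jar at (182,114) and the carton at (375,118). The white ring at (268,68) is a distractor.

```bash
cat > h.py <<'E'
import numpy as np,cv2
from scipy.spatial.transform import Rotation as R
def q2m(q): return R.from_quat([q[1],q[2],q[3],q[0]]).as_matrix()
def cam(f,s=None):
    K=(float(f["fx"]),float(f["fy"]),float(f["cx"]),float(f["cy"]))
    if "eye" in f: return K,np.array(f["eye"]),q2m(np.array(f["rotation"]))
    T=np.eye(4);T[:3,:3]=q2m(s["tool_rot"]);T[:3,3]=s["tool_pos"];T=T@f["tool_from_camera"]
    return K,T[:3,3],T[:3,:3]
def ray(C,p,z):
    K,e,M=C;p=np.atleast_2d(np.asarray(p,float))
    d=np.c_[(p[:,0]-K[2])/K[0],(p[:,1]-K[3])/K[1],np.ones(len(p))]@M.T
    return e+d*((z-e[2])/d[:,2])[:,None]
def proj(C,X):
    K,e,M=C;c=(np.atleast_2d(X)-e)@M
    return np.c_[K[0]*c[:,0]/c[:,2]+K[2],K[1]*c[:,1]/c[:,2]+K[3]]
E
python3 - <<'E'
from h import *
f=dict(np.load("pics/top0.npz"));C=cam(f);im=f["img"][:,:,::-1]
for n,p,z in [("blade",(154,181),0),("handle",(147,209),.05),("tin",(256,147),.066),("bed",(257,150),.04),("iso",(308,145),.1),("isotip",(308,124),.108),("stand",(406,180),.03),("jar",(182,114),.1),("big",(90,232),0)]:
    print(n,ray(C,p,z).round(3).tolist())
a=cv2.resize(im[150:225,120:190],None,fx=5,fy=5,interpolation=cv2.INTER_CUBIC)
b=cv2.resize(im[108:188,218:330],None,fx=4,fy=4,interpolation=cv2.INTER_CUBIC)
o=np.zeros((375,350+448,3),np.uint8);o[:,:350]=a;o[:320,350:]=b
cv2.imwrite("pics/crop1.png",o)
E
```

```text
blade [[0.535, 0.35, 0.0]]
handle [[0.453, 0.354, 0.05]]
tin [[0.625, 0.057, 0.066]]
bed [[0.622, 0.054, 0.04]]
iso [[0.626, -0.08, 0.1]]
isotip [[0.681, -0.079, 0.108]]
stand [[0.544, -0.367, 0.03]]
jar [[0.705, 0.255, 0.1]]
big [[0.386, 0.528, 0.0]]
```

View pics/crop1.png

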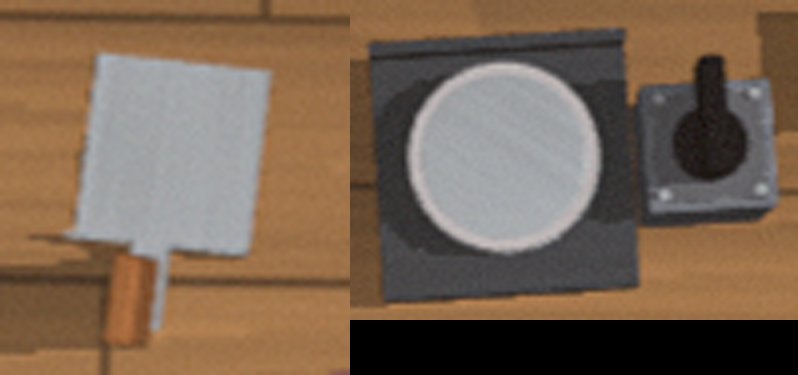

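The crop confirms the grey lifter with its wooden handle toward the robot: blade corners at (139,161), (174,164), (170,201) and (135,197). The tin lies free on the bed, and the isolator handle points to the back, at "on".

```bash
python3 - <<'E'
from h import *
from scipy.optimize import least_squares
f=dict(np.load("pics/top0.npz"));C=cam(f);im=f["img"]
def fit(obj,pix,x0,name):
    obj=np.array(obj);pix=np.array(pix)
    def W(p):
        c,s=np.cos(p[2]),np.sin(p[2]);return np.c_[p[0]+c*obj[:,0]-s*obj[:,1],p[1]+s*obj[:,0]+c*obj[:,1],obj[:,2]]
    r=least_squares(lambda p:(proj(C,W(p))-pix).ravel(),x0)
    print(name,r.x.round(4),"deg",np.degrees(r.x[2]).round(2),"res",np.abs(r.fun).max().round(2));return r.x
fit([(.045,.05,.0025),(.045,-.05,.0025),(-.06,-.05,.022),(-.06,.05,.022)],[(139.4,160.6),(174,164),(169.6,201),(135,197)],[.53,.35,0],"lifter")
fit([(-.09,.09,.04),(-.09,-.09,.04),(.09,-.09,.054),(.09,.09,.054)],[(226.75,183),(290,179.25),(286.75,115.5),(223,118.5)],[.62,.05,0],"shaker")
# stand by colour
h=cv2.cvtColor(im,cv2.COLOR_RGB2HSV)
print(h[180,406],h[180,350],im[147,256],im[215,147])
m=((h[...,2]>185)&(h[...,1]<150)&(h[...,1]>50)).astype(np.uint8)
m[:, :350]=0;m[:130]=0;m[240:]=0
c=max(cv2.findContours(m,0,2)[0],key=cv2.contourArea);rc=cv2.minAreaRect(c);print(rc)
b=cv2.boxPoints(rc);W=ray(C,b,.03);print(W.round(3).tolist(),W.mean(0).round(4),[np.linalg.norm(W[i]-W[i-1]).round(3) for i in range(4)])
# tin rim circle from crop (408..601, 62..253)/4
print("tin",ray(C,[((408+601)/2-350)/4+218,(62+253)/8+108],.066))
print("isoaxis",ray(C,[(710-350)/4+218,147/4+108],.078), "tip",ray(C,[(711-350)/4+218,56/4+108],.108))
s=np.load
E
```

```text
lifter [ 0.5426  0.3448 -0.0647] deg -3.71 res 1.04
shaker [0.6232 0.0554 0.0681] deg 3.9 res 0.66
[ 19  97 194] [ 15 141 165] [164 166 171] [131  85  49]
((406.0, 165.0), (34.0, 62.0), 90.0)
[[0.634, -0.28, 0.03], [0.637, -0.456, 0.03], [0.54, -0.454, 0.03], [0.537, -0.279, 0.03]] [ 0.5871 -0.3673  0.03  ] [np.float64(0.097), np.float64(0.176), np.float64(0.097), np.float64(0.175)]
tin [[0.62441877 0.05560872 0.066     ]]
isoaxis [[ 0.63129832 -0.08318396  0.078     ]] tip [[ 0.68599744 -0.07939694  0.108     ]]
```

```bash
cat > plan.py <<'E'
# usage: plan.py x,y,z,yawdeg(tool x) ... : prints per-call shift (units 12cm, tool axes) and roll (units pi)
import sys
from h import *
from plant import manip
s=manip.state();p=np.array(s["tool_pos"]);M=q2m(s["tool_rot"]);a=np.degrees(np.arctan2(M[1,0],M[0,0]))
print("t",round(s["time"],2),"at",p.round(4),"yaw",round(a,2),"tilt",np.degrees(np.arccos(-M[2,2])).round(2),"F",np.round(s["contact_force"],1),"w",round(s["gripper_width"],3),"gf",round(float(s["grasp_force"]),1))
for w in sys.argv[1:]:
    x,y,z,b=map(float,w.split(","));t=np.array([x,y,z]);b=a+(b-a+180)%360-180
    while np.linalg.norm(t-p)>2e-4 or abs(b-a)>.1:
        c,n=np.cos(np.radians(a)),np.sin(np.radians(a))
        A=np.array([[c,n,0],[n,-c,0],[0,0,-1]])   # rows tool x,y,z
        d=A@(t-p)/.12; k=max(1,np.ceil(np.abs(d).max()-1e-9)) ; d=np.round(d/k,3)
        r=np.clip(round(-(b-a)/180,3),-.4,.4)
        print("  ",d.tolist(),"roll",r,"rows",int(max(np.ceil(np.linalg.norm(d)*.12/.05),np.ceil(abs(r)*180/8.59)))+1)
        if not d.any() and r==0: break
        p=p+A.T@d*.12;a=a-r*180
    print(" ->",p.round(4),round(a,2))
E
python3 plan.py 0.632,-0.084,0.2,183.9
```

```text
t 0.1 at [0.2033 0.5904 0.2302] yaw 160.99 tilt 0.11 F [-0.3 -0.4 -1.1] w 0.997 gf 0.0
   [-0.868, -0.692, 0.042] roll -0.127 rows 4
   [-0.531, -0.974, 0.042] roll -0.0 rows 4
   [-0.531, -0.975, 0.042] roll -0.0 rows 4
   [-0.531, -0.974, 0.042] roll -0.0 rows 4
   [-0.531, -0.975, 0.042] roll -0.0 rows 4
   [-0.532, -0.974, 0.041] roll -0.0 rows 4
 -> [ 0.632  -0.084   0.2001] 183.85
```

```bash
python3 -m pendant '[[1,[-0.868,-0.692,0.042],-0.127],[1,[-0.868,-0.692,0.042],-0.127],[1,[-0.868,-0.692,0.042],-0.127],[1,[-0.868,-0.692,0.042],-0.127]]'
python3 -m pendant '[[1,[-0.531,-0.974,0.042],0],[1,[-0.531,-0.974,0.042],0],[1,[-0.531,-0.974,0.042],0],[1,[-0.531,-0.974,0.042],0]]'
python3 plan.py 0.632,-0.084,0.2,183.9
```

```text
time: 0.5
tool_pos: [0.2765, 0.4754, 0.2253]
tool_rot: [-0.0, -0.032, 0.999, -0.001]
contact_force: [0.4, 0.7, 0.5]
gripper_width: 1.0
grasp_force: 0.0
time: 0.9
tool_pos: [0.3477, 0.3639, 0.2207]
tool_rot: [-0.0, -0.031, 1.0, -0.0]
contact_force: [-0.9, 0.8, 0.6]
gripper_width: 1.001
grasp_force: 0.0
t 0.9 at [0.3477 0.3639 0.2207] yaw -176.43 tilt 0.05 F [-0.9  0.8  0.6] w 1.001 gf 0.0
   [-0.533, -0.968, 0.043] roll -0.002 rows 4
   [-0.527, -0.972, 0.043] roll 0.0 rows 4
   [-0.527, -0.972, 0.043] roll 0.0 rows 4
   [-0.527, -0.971, 0.044] roll 0.0 rows 4
 -> [ 0.632  -0.084   0.1999] -176.07
```

```bash
python3 -m pendant '[[1,[-0.533,-0.968,0.043],-0.002],[1,[-0.533,-0.968,0.043],-0.002],[1,[-0.533,-0.968,0.043],-0.002],[1,[-0.533,-0.968,0.043],-0.002]]' >/dev/null
python3 -m pendant '[[1,[-0.527,-0.972,0.043],0],[1,[-0.527,-0.972,0.043],0],[1,[-0.527,-0.972,0.043],0],[1,[-0.527,-0.972,0.043],0]]' >/dev/null
python3 -m pendant '[[1,[-0.527,-0.972,0.043],0],[1,[-0.527,-0.972,0.043],0],[1,[-0.527,-0.972,0.043],0],[1,[-0.527,-0.972,0.043],0]]' >/dev/null
python3 -m pendant '[[1,[-0.527,-0.971,0.044],0],[1,[-0.527,-0.971,0.044],0],[1,[-0.527,-0.971,0.044],0],[1,[-0.527,-0.971,0.044],0],[1,[-0.527,-0.971,0.044],0]]'
python3 plan.py 0.632,-0.084,0.08,183.9
python3 - <<'E'
from h import *
from plant import manip
s=manip.state();f=manip.grab_frame("wrist");C=cam(f,s);im=f["img"][:,:,::-1].copy()
P=[]
for x in (-.026,.054):
  for y in (-.009,.009):
    c,n=np.cos(.0681),np.sin(.0681);P.append((.632+c*x-n*y,-.084+n*x+c*y,.108))
for p in proj(C,P): cv2.circle(im,tuple(int(v) for v in p),2,(0,255,0),-1)
print(C[1],proj(C,P).round(1).tolist());cv2.imwrite("pics/w1.png",im)
E
```

```text
time: 2.6
tool_pos: [0.6328, -0.0781, 0.2]
tool_rot: [-0.001, -0.037, 0.999, 0.001]
contact_force: [0.0, 0.1, -0.0]
gripper_width: 0.997
grasp_force: 0.0
t 2.6 at [ 0.6328 -0.0781  0.2   ] yaw -175.73 tilt 0.11 F [ 0.   0.1 -0. ] w 0.997 gf 0.0
   [0.005, -0.024, 0.5] roll 0.002 rows 3
   [0.005, -0.024, 0.5] roll 0.0 rows 3
 -> [ 0.632 -0.084  0.08 ] -176.09
[ 0.56089605 -0.08388784  0.34323547] [[240.8, 166.2], [262.4, 166.4], [241.7, 252.9], [261.5, 253.0]]
```

View pics/w1.png

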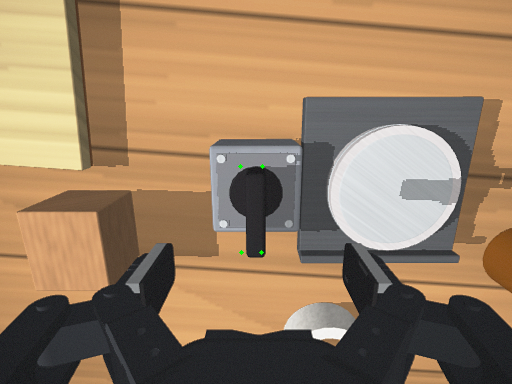

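The wrist view shows the handle at (256,167)-(256,257), about 4 px right of my projected corners. I can't tell yet if that's settling or a real offset, so I'll measure again now that the arm is at rest.

```bash
python3 - <<'E'
from h import *
from plant import manip
s=manip.state();f=manip.grab_frame("wrist");s2=manip.state();C=cam(f,s);im=f["img"]
print(s["tool_pos"],s2["tool_pos"])
g=im.max(2)
for r in (238,245,250):
    k=np.where(g[r,225:290]<45)[0]+225
    print(r,k.min(),k.max(),ray(C,[(k.min(),r),(k.max()+1,r)],.108).round(4).tolist())
col=g[200:275,255];print(200+np.where(col<45)[0].max(), ray(C,[(255,200+np.where(col<45)[0].max())],.108))
E
python3 plan.py 0.632,-0.082,0.08,183.9
```

```text
[ 0.63259696 -0.07782372  0.20017371] [ 0.63250156 -0.07783349  0.2003481 ]
238 259 263 [[0.6704, -0.0744, 0.108], [0.6701, -0.0699, 0.108]]
245 246 263 [[0.6782, -0.0856, 0.108], [0.677, -0.0693, 0.108]]
250 246 263 [[0.6832, -0.0853, 0.108], [0.682, -0.0689, 0.108]]
256 [[ 0.68865162 -0.07666132  0.108     ]]
t 2.7 at [ 0.6325 -0.0778  0.2003] yaw -175.66 tilt 0.06 F [ 0.3 -0.   0.3] w 1.004 gf 0.0
   [0.003, -0.017, 0.501] roll 0.002 rows 3
   [0.004, -0.017, 0.502] roll 0.0 rows 3
 -> [ 0.632 -0.082  0.08 ] -176.02
```

```bash
python3 -m pendant '[[1,[0,-0.025,0.5],0.002],[1,[0,-0.025,0.5],0.002],[1,[0,-0.025,0.5],0.002]]' >/dev/null
python3 -m pendant '[[1,[0,0,0.3],0],[1,[0,0,0.5],0],[1,[0,0,0.5],0],[1,[0,0,0.5],0]]' 
python3 -m pendant '[[0,[0,0,0],0],[0,[0,0,0],0],[0,[0,0,0],0],[0,[0,0,0],0],[0,[0,0,0],0],[0,[0,0,0],0],[0,[0,0,0],0],[0,[0,0,0],0]]' 
python3 plan.py
```

```text
time: 3.4
tool_pos: [0.6339, -0.0831, 0.0822]
tool_rot: [0.001, -0.034, 0.999, -0.0]
contact_force: [-0.3, 0.2, 0.1]
gripper_width: 1.001
grasp_force: 0.0
time: 4.2
tool_pos: [0.6333, -0.0807, 0.0815]
tool_rot: [-0.0, -0.034, 0.999, 0.002]
contact_force: [-2.6, 8.8, 5.1]
gripper_width: 0.203
grasp_force: 60.2
t 4.2 at [ 0.6333 -0.0807  0.0815] yaw -176.1 tilt 0.27 F [-2.6  8.8  5.1] w 0.203 gf 60.2
```

```bash
python3 -m pendant '[[0,[0,0.02,0],0.04],[0,[0,0.02,0],0.08],[0,[0,0.02,0],0.12],[0,[0,0.02,0],0.16],[0,[0,0.02,0],0.2],[0,[0,0.02,0],0.24],[0,[0,0.02,0],0.25]]' 
python3 -m pendant '[[0,[0,0,0],0.04],[0,[0,0,0],0.08],[0,[0,0,0],0.12],[0,[0,0,0],0.16],[0,[0,0,0],0.2],[0,[0,0,0],0.24],[0,[0,0,0],0.26],[0,[0,0,0],0.26]]' 
python3 plan.py
```

```text
time: 4.9
tool_pos: [0.6343, -0.0776, 0.0816]
tool_rot: [0.0, 0.352, 0.936, 0.003]
contact_force: [3.1, 11.0, 2.7]
gripper_width: 0.199
grasp_force: 59.8
time: 5.7
tool_pos: [0.6372, -0.0761, 0.0817]
tool_rot: [0.001, 0.693, 0.721, 0.006]
contact_force: [14.9, 15.9, -3.9]
gripper_width: 0.201
grasp_force: 66.3
t 5.7 at [ 0.6372 -0.0761  0.0817] yaw 92.3 tilt 0.74 F [14.9 15.9 -3.9] w 0.201 gf 66.3
```

```bash
python3 -m pendant '[[1,[0,0,0],0],[1,[0,0,0],0],[1,[0,0,0],0],[1,[0,0,0],0],[1,[0,0,0],0],[1,[0,0,0],0]]' >/dev/null
python3 -m pendant '[[1,[0,0,-0.3],0],[1,[0,0,-0.7],0],[1,[0,0,-1],0],[1,[0,0,-1],0]]'
python3 - <<'E'
from h import *
from plant import manip
f=manip.grab_frame("scene");np.savez("pics/scene1.npz",**f)
C=cam(f);im=f["img"][:,:,::-1].copy()
c=cv2.resize(im[170:360,110:390],None,fx=2.8,fy=2.8,interpolation=cv2.INTER_CUBIC)
cv2.imwrite("pics/s1.png",c)
E
python3 plan.py 0.448,0.351,0.2,176.3
```

```text
time: 6.7
tool_pos: [0.6367, -0.0821, 0.2089]
tool_rot: [0.006, 0.694, 0.72, 0.003]
contact_force: [0.6, -1.0, 1.8]
gripper_width: 0.996
grasp_force: 0.0
t 6.75 at [ 0.6351 -0.0817  0.2052] yaw 92.04 tilt 0.46 F [-0.2  0.3 -0.4] w 1.001 gf 0.0
   [0.915, -0.358, 0.011] roll -0.4 rows 10
   [0.623, 0.759, 0.011] roll -0.068 rows 4
   [0.447, 0.874, 0.011] roll -0.0 rows 4
   [0.447, 0.875, 0.01] roll -0.0 rows 4
 -> [0.448 0.351 0.2  ] 176.28
```

View pics/s1.png

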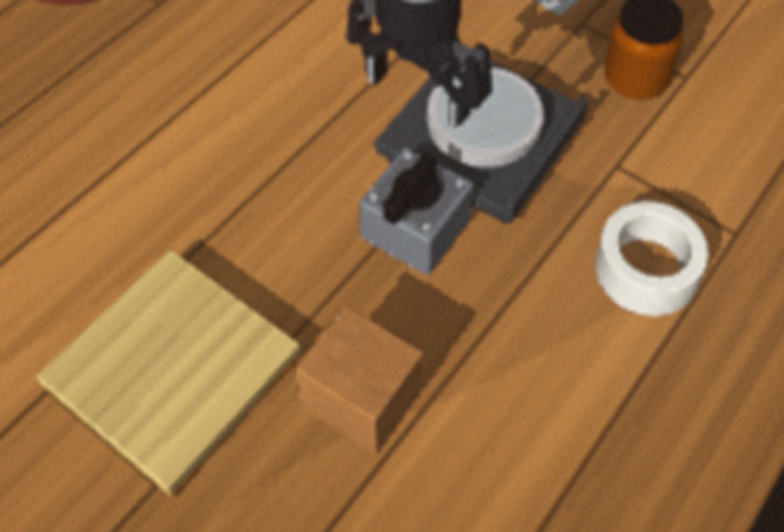

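The handle now points to −y, at "off": in the crop it runs from (430,165) to (390,210). Tin, jar and carton haven't moved. Next is the lifter.

```bash
python3 -m pendant '[[1,[0.3,-0.1,0],-0.06],[1,[0.6,-0.2,0],-0.12],[1,[0.915,-0.358,0],-0.18],[1,[0.915,-0.358,0],-0.24],[1,[0.915,-0.358,0],-0.3],[1,[0.915,-0.358,0],-0.36],[1,[0.915,-0.358,0],-0.4],[1,[0.915,-0.358,0],-0.4],[1,[0.915,-0.358,0],-0.4]]' >/dev/null
python3 -m pendant '[[1,[0.623,0.759,0],-0.068],[1,[0.623,0.759,0],-0.068],[1,[0.623,0.759,0],-0.068],[1,[0.623,0.759,0],-0.068]]' >/dev/null
python3 -m pendant '[[1,[0.447,0.874,0.01],0],[1,[0.447,0.874,0.01],0],[1,[0.447,0.874,0.01],0],[1,[0.447,0.874,0.01],0]]' >/dev/null
python3 -m pendant '[[1,[0.447,0.874,0.01],0],[1,[0.447,0.874,0.01],0],[1,[0.447,0.874,0.01],0],[1,[0.447,0.874,0.01],0],[1,[0.447,0.874,0.01],0]]'
python3 plan.py 0.448,0.351,0.2,176.3
python3 - <<'E'
from h import *
from plant import manip
s=manip.state();f=manip.grab_frame("wrist");np.savez("pics/w2.npz",**f,tool_pos=s["tool_pos"],tool_rot=s["tool_rot"])
C=cam(f,s);im=f["img"][:,:,::-1].copy()
a=-.0647;c,n=np.cos(a),np.sin(a)
for x,y,z in [(.045,.05,.0025),(.045,-.05,.0025),(-.06,-.05,.022),(-.06,.05,.022),(-.07,.008,.07),(-.07,-.008,.07),(-.12,.008,.07),(-.12,-.008,.07)]:
    p=proj(C,(.5426+c*x-n*y,.3448+n*x+c*y,z))[0];print(p.round(1));cv2.circle(im,(int(p[0]),int(p[1])),2,(0,255,0),-1)
cv2.imwrite("pics/w2.png",im)
E
```

```text
time: 8.95
tool_pos: [0.4465, 0.3503, 0.1973]
tool_rot: [-0.0, 0.033, 0.999, -0.001]
contact_force: [0.1, -0.4, 0.1]
gripper_width: 0.997
grasp_force: 0.0
t 8.95 at [0.4465 0.3503 0.1973] yaw 176.24 tilt 0.09 F [ 0.1 -0.4  0.1] w 0.997 gf 0.0
   [-0.012, 0.007, -0.022] roll -0.0 rows 2
 -> [0.448 0.351 0.2  ] 176.24
[296.5 275.5]
[222.1 275.5]
[216.8 206.2]
[301.9 206.2]
[267.4 212.2]
[251.5 212.2]
[267.9 162.8]
[251.1 162.8]
```

View pics/w2.png

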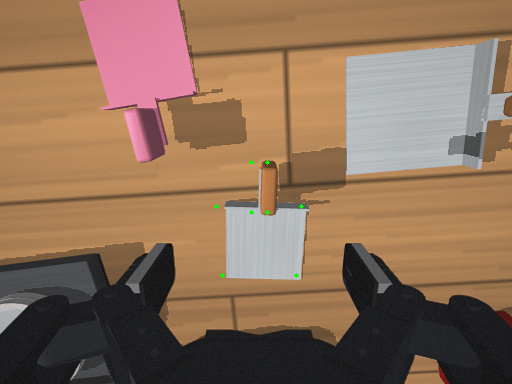

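The wrist view shows the small lifter: blade corners (226,204), (308,208), (302,279) and (226,276), handle top from (268,162) to (268,214). That is 5–8 px right of the first estimate, so I'll refit the pose.

```bash
python3 - <<'E'
from h import *
from scipy.optimize import least_squares
f=dict(np.load("pics/w2.npz"));C=cam(f,f)
obj=np.array([(.045,.05,.0025),(.045,-.05,.0025),(-.06,-.05,.022),(-.06,.05,.022),(-.07,.0,.07),(-.12,.0,.07)])
pix=np.array([(302,279),(226.5,276),(225,204.5),(308,208.5),(268.5,214),(269,162.5)])
def W(p):
    c,s=np.cos(p[2]),np.sin(p[2]);return np.c_[p[0]+c*obj[:,0]-s*obj[:,1],p[1]+s*obj[:,0]+c*obj[:,1],obj[:,2]]
r=least_squares(lambda p:(proj(C,W(p))-pix).ravel(),[.54,.34,0]);print(r.x,r.fun.round(1));a=r.x[2]
print("grip",r.x[0]-.095*np.cos(a),r.x[1]-.095*np.sin(a),np.degrees(a))
E
```

```text
[ 0.54414811  0.35180193 -0.08845107] [-1.1 -2.   0.1 -0.6 -0.9  1.6  1.1 -0.5 -0.3 -0.8  0.9  1.5]
grip 0.449519493160036 0.3601938310377698 -5.067872984431918
```

```bash
python3 plan.py 0.449,0.359,0.1,175.2 0.449,0.359,0.034,175.2
```

```text
t 9.0 at [0.4467 0.35   0.1975] yaw 176.19 tilt 0.07 F [-0.3 -0.3 -0.4] w 1.0 gf 0.0
   [-0.014, 0.076, 0.812] roll 0.006 rows 3
 -> [0.449  0.359  0.1001] 175.11
   [-0.0, 0.0, 0.55] roll -0.0 rows 3
 -> [0.449  0.359  0.0341] 175.11
```

```bash
python3 -m pendant '[[1,[-0.014,0.076,0.4],0.006],[1,[-0.014,0.076,0.812],0.006],[1,[-0.014,0.076,0.812],0.006],[1,[-0.014,0.076,0.812],0.006]]' >/dev/null
python3 -m pendant '[[1,[0,0,0.25],0],[1,[0,0,0.55],0],[1,[0,0,0.55],0],[1,[0,0,0.55],0]]'
python3 -m pendant '[[0,[0,0,0],0],[0,[0,0,0],0],[0,[0,0,0],0],[0,[0,0,0],0],[0,[0,0,0],0],[0,[0,0,0],0],[0,[0,0,0],0],[0,[0,0,0],0],[0,[0,0,0],0]]'
python3 -m pendant '[[0,[0,0,-0.1],0],[0,[0,0,-0.3],0],[0,[0,0,-0.6],0],[0,[0,0,-0.9],0],[0,[0,0,-0.9],0]]'
python3 plan.py
python3 - <<'E'
from h import *
from plant import manip
s=manip.state();f=manip.grab_frame("wrist");np.savez("pics/w3.npz",**f,tool_pos=s["tool_pos"],tool_rot=s["tool_rot"])
g=manip.grab_frame("scene");np.savez("pics/scene3.npz",**g)
o=np.zeros((384,790,3),np.uint8);o[:,:390]=f["img"][:,60:450,::-1]
o[:380,390:790]=cv2.resize(g["img"][70:260,230:430,::-1],None,fx=2,fy=2)
cv2.imwrite("pics/w3.png",o)
E
```

```text
time: 9.8
tool_pos: [0.4497, 0.361, 0.0373]
tool_rot: [0.001, 0.042, 0.999, 0.001]
contact_force: [1.3, 0.9, 0.5]
gripper_width: 1.0
grasp_force: 0.0
time: 10.7
tool_pos: [0.4483, 0.3607, 0.0352]
tool_rot: [0.0, 0.042, 0.999, 0.0]
contact_force: [-1.7, -1.1, 6.5]
gripper_width: 0.176
grasp_force: 59.2
time: 11.2
tool_pos: [0.451, 0.3626, 0.1492]
tool_rot: [0.004, 0.042, 0.999, 0.003]
contact_force: [0.8, 0.6, 0.1]
gripper_width: 0.18
grasp_force: 58.6
t 11.2 at [0.451  0.3626 0.1492] yaw 175.21 tilt 0.62 F [0.8 0.6 0.1] w 0.18 gf 58.6
```

View pics/w3.png

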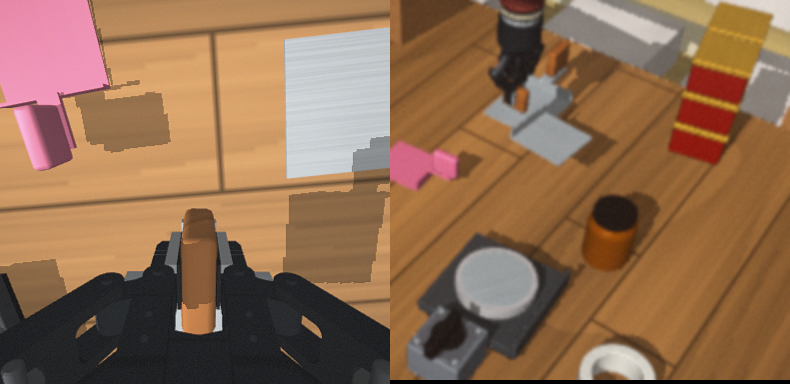

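The lifter is held, with its handle between the pads. Blade corners in the right panel are about (512,134), (555,163) and (592,138). Now I'll check for droop.

```bash
python3 - <<'E'
from h import *
s=dict(np.load("pics/w3.npz"));f=dict(np.load("pics/scene3.npz"));C=cam(f)
obj=np.array([(.045,.05,.0),(.045,-.05,.0),(-.06,-.05,.0),(-.06,-.05,.022)])
T=s["tool_pos"];M=q2m(s["tool_rot"])
for pd in (0,3,6):
    p=np.radians(pd);o=obj+[.095,0,-.052]
    o=np.c_[o[:,0]*np.cos(p)+o[:,2]*np.sin(p),o[:,1],-o[:,0]*np.sin(p)+o[:,2]*np.cos(p)]
    L=np.c_[-o[:,0],o[:,1],-o[:,2]]   # lifter -> tool axes (x flipped, z flipped)
    W=T+(L+[0,0,-.017])@M.T
    print(pd,proj(C,W).round(1).tolist(), W[:,2].round(4).tolist())
im=f["img"][:,:,::-1]
cv2.imwrite("pics/s3.png",cv2.resize(im[100:165,275:345],None,fx=8,fy=8,interpolation=cv2.INTER_CUBIC))
E
```

```text
0 [[330.3, 137.3], [313.6, 151.2], [290.0, 137.9], [290.3, 133.1]] [0.1157, 0.1151, 0.1142, 0.1362]
3 [[329.4, 138.5], [312.7, 152.4], [289.3, 138.0], [290.0, 133.3]] [0.1085, 0.1078, 0.1124, 0.1344]
6 [[328.3, 139.6], [311.8, 153.5], [288.7, 138.0], [289.6, 133.5]] [0.1013, 0.1007, 0.1108, 0.1327]
```

View pics/s3.png

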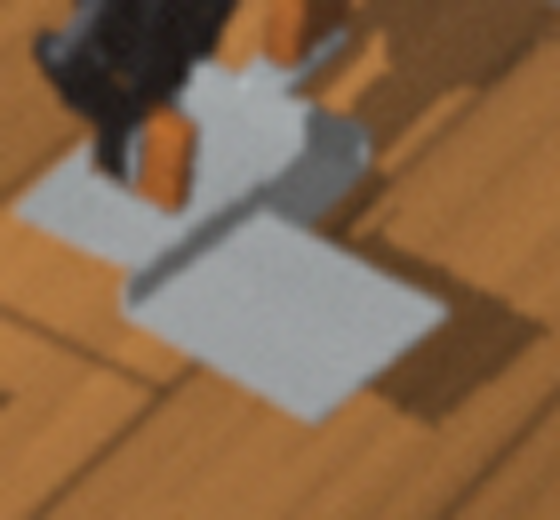

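Droop is 2° at most, which bed contact will level out. Next I move to the shaker's front, with the nose about 80 mm ahead of the bed's middle.

```bash
python3 plan.py 0.403,0.0416,0.15,183.9
```

```text
t 11.3 at [0.4482 0.3607 0.1434] yaw 175.21 tilt 0.07 F [-0.4  0.4 -1.7] w 0.182 gf 58.6
   [0.051, -0.894, -0.018] roll -0.048 rows 4
   [0.185, -0.876, -0.019] roll -0.0 rows 4
   [0.184, -0.876, -0.018] roll -0.0 rows 4
 -> [0.403  0.0416 0.15  ] 183.85
```

```bash
python3 -m pendant '[[0,[0.01,-0.15,-0.02],-0.01],[0,[0.03,-0.4,-0.02],-0.02],[0,[0.04,-0.65,-0.02],-0.048],[0,[0.051,-0.894,-0.02],-0.048],[0,[0.051,-0.894,-0.02],-0.048]]' >/dev/null
python3 -m pendant '[[0,[0.06,-0.3,-0.02],0],[0,[0.12,-0.6,-0.02],0],[0,[0.185,-0.876,-0.02],0],[0,[0.185,-0.876,-0.02],0]]' >/dev/null
python3 -m pendant '[[0,[0.06,-0.3,-0.02],0],[0,[0.12,-0.6,-0.02],0],[0,[0.16,-0.8,-0.02],0],[0,[0.184,-0.876,-0.02],0],[0,[0.184,-0.876,-0.02],0],[0,[0.184,-0.876,-0.02],0]]'
python3 plan.py 0.404,0.0416,0.09,183.9
python3 - <<'E'
from h import *
from plant import manip
g=manip.grab_frame("top");np.savez("pics/top4.npz",**g)
C=cam(g);im=g["img"][:,:,::-1]
cv2.imwrite("pics/t4.png",cv2.resize(im[100:240,205:335],None,fx=4.2,fy=4.2,interpolation=cv2.INTER_CUBIC))
E
```

```text
time: 12.8
tool_pos: [0.4028, 0.0423, 0.1493]
tool_rot: [-0.0, -0.034, 0.999, 0.0]
contact_force: [0.1, -0.2, -1.1]
gripper_width: 0.18
grasp_force: 59.8
t 12.8 at [0.4028 0.0423 0.1493] yaw -176.12 tilt 0.07 F [ 0.1 -0.2 -1.1] w 0.18 gf 59.8
   [-0.009, -0.007, 0.494] roll -0.0 rows 3
 -> [0.404  0.0415 0.09  ] -176.12
```

View pics/t4.png

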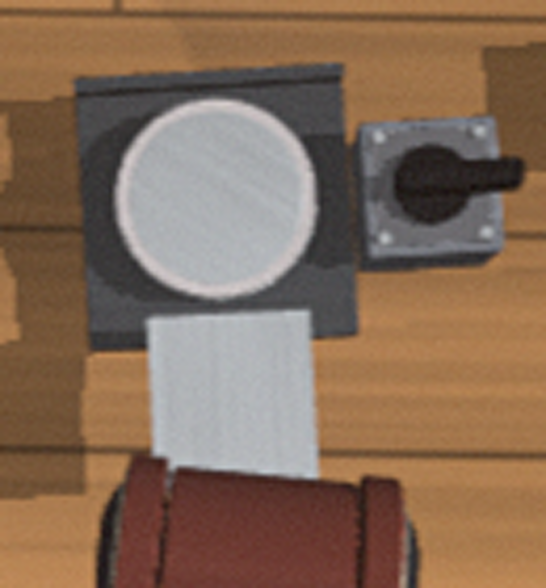

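The isolator is off (handle toward the right at (520,172)). The blade's front edge runs (148,320)-(308,309), parallel to the bed, and the tin's middle is at (216,198). I'll compute the lateral offset.

```bash
python3 - <<'E'
from h import *
f=dict(np.load("pics/top4.npz"));C=cam(f)
P=lambda x,y:(x/4.2+205-.38,y/4.2+100-.38)
for z in (.108,.114):
    n=ray(C,[P(148,320),P(308,309)],z);print(n.round(4).tolist(),n.mean(0).round(4),np.linalg.norm(n[0]-n[1]),np.degrees(np.arctan2(n[0,1]-n[1,1],n[0,0]-n[1,0]))-90)
t=ray(C,[P(216.5,198)],.066)[0];print("tin",t)
u=np.array([np.cos(.0681),np.sin(.0681)]);d=t[:2]-n.mean(0)[:2];print("ahead",d@u,"lateral(tin left of axis)",u[0]*d[1]-u[1]*d[0])
E
```

```text
[[0.5409, 0.0986, 0.108], [0.5491, -0.0007, 0.108]] [0.545  0.0489 0.108 ] 0.09967117132068498 4.746710917523728
[[0.5402, 0.0984, 0.114], [0.5484, -0.0004, 0.114]] [0.5443 0.049  0.114 ] 0.099071306271119 4.7467109175236715
tin [0.62609162 0.05688067 0.066     ]
ahead 0.08214896094687414 lateral(tin left of axis) 0.0023037463655841217
```

```bash
python3 -m pendant '[[0,[0,0.018,0.2],0],[0,[0,0.018,0.4],0],[0,[0,0.018,0.53],0],[0,[0,0.018,0.56],0],[0,[0,0.018,0.56],0]]'
python3 -m pendant '[[0,[0,0,0.02],0],[0,[0,0,0.02],0],[0,[0,0,0.02],0]]'
python3 -m pendant '[[0,[0,0,0.01],0],[0,[0,0,0.01],0],[0,[0,0,0.01],0]]'
```

```text
time: 13.35
tool_pos: [0.4024, 0.0443, 0.0821]
tool_rot: [-0.001, -0.034, 0.999, 0.0]
contact_force: [0.2, -0.3, -0.8]
gripper_width: 0.175
grasp_force: 59.8
time: 13.65
tool_pos: [0.4034, 0.0436, 0.0811]
tool_rot: [0.001, -0.034, 0.999, -0.0]
contact_force: [-0.9, -0.2, -1.7]
gripper_width: 0.18
grasp_force: 59.8
time: 13.95
tool_pos: [0.4028, 0.0435, 0.0791]
tool_rot: [0.0, -0.034, 0.999, 0.0]
contact_force: [0.2, -0.6, -1.8]
gripper_width: 0.182
grasp_force: 59.8
```

```bash
for i in 1; do python3 -m pendant '[[0,[0,0,0.01],0],[0,[0,0,0.01],0],[0,[0,0,0.01],0]]' | grep -E "pos|contact"
python3 -m pendant '[[0,[0,0,0.01],0],[0,[0,0,0.01],0],[0,[0,0,0.01],0]]' | grep -E "pos|contact"
python3 -m pendant '[[0,[0,0,0.01],0],[0,[0,0,0.01],0],[0,[0,0,0.01],0]]' | grep -E "pos|contact"; done
```

```text
tool_pos: [0.4028, 0.0435, 0.0778]
contact_force: [-0.0, -0.4, -1.8]
tool_pos: [0.4027, 0.0436, 0.0766]
contact_force: [-0.5, 0.9, -1.6]
tool_pos: [0.4028, 0.0436, 0.0754]
contact_force: [0.4, -0.4, -1.2]
```

```bash
python3 -m pendant '[[0,[0,0,0.008],0],[0,[0,0,0.008],0],[0,[0,0,0.008],0]]' | grep -E "pos|contact"
python3 -m pendant '[[0,[0,0,0.008],0],[0,[0,0,0.008],0],[0,[0,0,0.008],0]]' | grep -E "pos|contact"
```

```text
tool_pos: [0.4031, 0.0436, 0.0748]
contact_force: [-0.9, 0.3, 1.1]
tool_pos: [0.4034, 0.0435, 0.0741]
contact_force: [-2.5, 0.8, 3.5]
```

Contact is at about 5 N. Now advancing along −tool x.

```bash
python3 -m pendant '[[0,[-0.06,0,0],0],[0,[-0.13,0,0],0],[0,[-0.2,0,0],0],[0,[-0.26,0,0],0],[0,[-0.32,0,0],0],[0,[-0.38,0,0],0]]' | grep -E "pos|contact"
python3 -m pendant '[[0,[-0.04,0,0],0],[0,[-0.08,0,0],0],[0,[-0.12,0,0],0],[0,[-0.16,0,0],0],[0,[-0.2,0,0],0]]' | grep -E "pos|contact"
```

```text
tool_pos: [0.4489, 0.0466, 0.0744]
contact_force: [-8.0, -0.8, 13.1]
tool_pos: [0.4728, 0.0482, 0.0749]
contact_force: [-7.8, -1.2, 13.4]
```

```bash
python3 -m pendant '[[0,[-0.04,0,0],0],[0,[-0.08,0,0],0],[0,[-0.12,0,0],0],[0,[-0.16,0,0],0],[0,[-0.2,0,0],0]]' | grep -E "pos|rot|contact"
python3 - <<'E'
from h import *
from plant import manip
g=manip.grab_frame("scene");np.savez("pics/scene5.npz",**g)
t=manip.grab_frame("top");np.savez("pics/top5.npz",**t)
o=np.zeros((400,790,3),np.uint8)
o[:,:400]=cv2.resize(g["img"][170:270,230:330,::-1],None,fx=4,fy=4,interpolation=cv2.INTER_CUBIC)
o[:,400:790]=cv2.resize(t["img"][105:205,210:308,::-1],(390,400),interpolation=cv2.INTER_CUBIC)
cv2.imwrite("pics/c5.png",o)
E
```

```text
tool_pos: [0.4963, 0.0498, 0.0752]
tool_rot: [-0.001, -0.034, 0.999, -0.0]
contact_force: [-10.5, -1.0, 16.0]
```

View pics/c5.png

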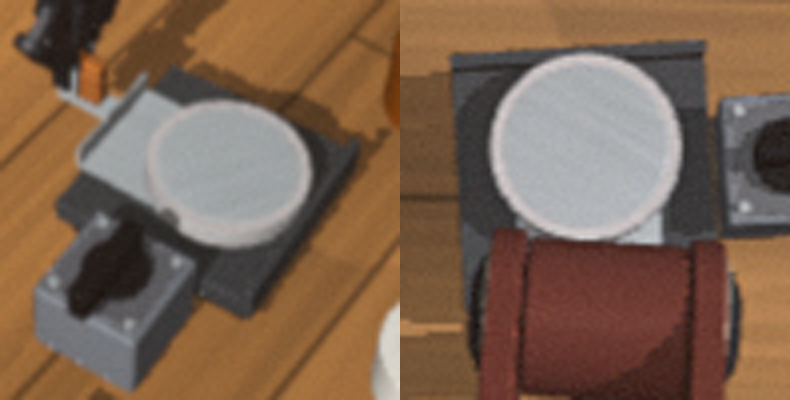

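The blade is part-way under, and the tin is level against the back stop (tin middle at about (587,147) in the right panel). That was my tenth picture, so from here I measure numerically.

```bash
python3 -m pendant '[[0,[-0.04,0,0],0],[0,[-0.08,0,0],0],[0,[-0.12,0,0],0],[0,[-0.16,0,0],0],[0,[-0.2,0,0],0]]' | grep -E "pos|contact"
python3 -m pendant '[[0,[-0.03,0,0],0],[0,[-0.06,0,0],0],[0,[-0.09,0,0],0],[0,[-0.09,0,0],0]]' | grep -E "pos|rot|contact"
```

```text
tool_pos: [0.5202, 0.0514, 0.0752]
contact_force: [-10.2, -0.6, 16.1]
tool_pos: [0.5315, 0.0522, 0.0752]
tool_rot: [-0.001, -0.034, 0.999, -0.0]
contact_force: [-6.1, 0.1, 13.1]
```

```bash
python3 -m pendant '[[0,[0,0,-0.02],0],[0,[0,0,-0.04],0],[0,[0,0,-0.06],0],[0,[0,0,-0.08],0],[0,[0,0,-0.1],0],[0,[0,0,-0.12],0],[0,[0,0,-0.12],0],[0,[0,0,-0.12],0]]' | grep -E "pos|rot|contact"
python3 - <<'E'
from h import *
from plant import manip
s=manip.state();print(s["tool_pos"],s["contact_force"],s["ft_torque"],s["gripper_width"])
f=dict(np.load("pics/top5.npz"));C=cam(f)
print("tin before",ray(C,[(210+187/3.98,105+147/4)],.068))
t=manip.grab_frame("top");np.savez("pics/top6.npz",**t)
def circ(im):
    g=cv2.cvtColor(im[100:190,215:305],cv2.COLOR_RGB2GRAY);g=cv2.resize(g,None,fx=4,fy=4,interpolation=cv2.INTER_CUBIC)
    c=cv2.HoughCircles(g,cv2.HOUGH_GRADIENT,1,100,param1=120,param2=20,minRadius=85,maxRadius=110)
    return [((a[0]+.5)/4+215-.5,(a[1]+.5)/4+100-.5,a[2]/4) for a in c[0][:2]] if c is not None else None
for n in ("top0","top4","top5","top6"):
    c=circ(np.load(f"pics/{n}.npz")["img"]);print(n,c)
    if c: print(ray(C,[c[0][:2]],.066).round(4))
E
```

```text
tool_pos: [0.5309, 0.0522, 0.088]
tool_rot: [0.0, -0.034, 0.999, -0.0]
contact_force: [-0.3, -0.6, -4.8]
[0.53094243 0.0521917  0.08801216] [-0.25413561 -0.60078069 -4.80414714] [-0.05970783  0.36643914 -0.03404677] 0.17912417862379534
tin before [[0.63957322 0.05483817 0.068     ]]
top0 [(np.float32(256.0), np.float32(146.75), np.float32(23.725))]
[[0.6261 0.0573 0.066 ]]
top4 [(np.float32(256.5), np.float32(147.0), np.float32(23.675))]
[[0.6254 0.056  0.066 ]]
top5 [(np.float32(256.0), np.float32(141.75), np.float32(23.85))]
[[0.6399 0.0575 0.066 ]]
top6 [(np.float32(255.75), np.float32(141.75), np.float32(24.6))]
[[0.6399 0.0582 0.066 ]]
```

The tin is on the blade (Fz −4.8 N), with its middle about 12 mm ahead of the lifter's origin. Raising it now, and measuring the stand from the saved images.

```bash
python3 -m pendant '[[0,[0,0,-0.03],0],[0,[0,0,-0.08],0],[0,[0,0,-0.16],0],[0,[0,0,-0.26],0],[0,[0,0,-0.38],0],[0,[0,0,-0.5],0],[0,[0,0,-0.62],0],[0,[0,0,-0.7],0],[0,[0,0,-0.74],0],[0,[0,0,-0.76],0]]' | grep -E "pos|rot|contact"
python3 - <<'E'
from h import *
from scipy.optimize import least_squares
Q={}
for n,roi in (("top0",(130,230,350,460)),("scene1",(250,355,110,225))):
    f=dict(np.load(f"pics/{n}.npz"));C=cam(f);h=cv2.cvtColor(f["img"],cv2.COLOR_RGB2HSV).astype(int)
    m=((h[...,0]>=17)&(h[...,1]<135)&(h[...,2]>140)).astype(np.uint8);r=roi
    k=np.zeros_like(m);k[r[0]:r[1],r[2]:r[3]]=m[r[0]:r[1],r[2]:r[3]];k=cv2.morphologyEx(k,cv2.MORPH_OPEN,np.ones((5,5)))
    c=max(cv2.findContours(k,0,1)[0],key=cv2.contourArea);hu=cv2.convexHull(c)
    e=cv2.approxPolyDP(hu,8,True)[:,0]
    W=ray(C,e,.03);print(n,cv2.contourArea(c),e.tolist(),W.round(3).tolist(),"c",W.mean(0).round(4),"sides",[np.linalg.norm(W[i]-W[i-1]).round(3) for i in range(len(W))])
E
python3 plan.py
```

```text
tool_pos: [0.531, 0.0522, 0.1797]
tool_rot: [0.0, -0.034, 0.999, -0.0]
contact_force: [-0.0, -0.3, -4.2]
top0 3890.5 [[374, 148], [436, 148], [438, 210], [375, 210]] [[0.634, -0.277, 0.03], [0.637, -0.453, 0.03], [0.461, -0.455, 0.03], [0.459, -0.278, 0.03]] c [ 0.5477 -0.366   0.03  ] sides [np.float64(0.176), np.float64(0.176), np.float64(0.176), np.float64(0.177)]
scene1 4002.5 [[173, 261], [214, 295], [166, 343], [125, 302]] [[0.472, -0.276, 0.03], [0.639, -0.284, 0.03], [0.631, -0.457, 0.03], [0.462, -0.447, 0.03]] c [ 0.5508 -0.366   0.03  ] sides [np.float64(0.171), np.float64(0.167), np.float64(0.173), np.float64(0.169)]
t 19.9 at [0.531  0.0522 0.1797] yaw -176.15 tilt 0.03 F [-0.  -0.3 -4.2] w 0.178 gf 59.5
```

```bash
python3 -m pendant '[[0,[0.005,-0.02,0],0],[0,[0.016,-0.06,0],0],[0,[0.032,-0.12,0],0],[0,[0.054,-0.2,0],0],[0,[0.08,-0.3,0],0],[0,[0.11,-0.41,0],0],[0,[0.139,-0.52,0],0],[0,[0.169,-0.63,0],0],[0,[0.198,-0.74,0],0],[0,[0.228,-0.85,0],0]]' | grep -E "pos|contact"
python3 -m pendant '[[0,[0.029,-0.11,0],0],[0,[0.059,-0.22,0],0],[0,[0.088,-0.33,0],0],[0,[0.118,-0.44,0],0],[0,[0.147,-0.55,0],0],[0,[0.177,-0.66,0],0],[0,[0.206,-0.77,0],0],[0,[0.236,-0.88,0],0],[0,[0.265,-0.99,0],0]]' | grep -E "pos|contact"
python3 -m pendant '[[0,[0.029,-0.11,0],0],[0,[0.059,-0.22,0],0],[0,[0.088,-0.33,0],0],[0,[0.118,-0.44,0],0],[0,[0.147,-0.55,0],0],[0,[0.177,-0.66,0],0],[0,[0.206,-0.77,0],0],[0,[0.236,-0.88,0],0],[0,[0.265,-0.99,0],0]]' | grep -E "pos|contact"
python3 -m pendant '[[0,[0.029,-0.11,0],0],[0,[0.059,-0.22,0],0],[0,[0.088,-0.33,0],0],[0,[0.115,-0.43,0],0],[0,[0.137,-0.51,0],0],[0,[0.153,-0.57,0],0],[0,[0.163,-0.61,0],0],[0,[0.172,-0.64,0],0],[0,[0.176,-0.655,0],0],[0,[0.178,-0.663,0],0]]' | grep -E "pos|contact|rot"
python3 - <<'E'
from h import *
from plant import manip
s=manip.state();t=manip.grab_frame("top");np.savez("pics/top7.npz",**t);C=cam(t);im=t["img"]
g=cv2.cvtColor(im[110:240,350:470],cv2.COLOR_RGB2GRAY);g=cv2.resize(g,None,fx=4,fy=4,interpolation=cv2.INTER_CUBIC)
c=cv2.HoughCircles(g,cv2.HOUGH_GRADIENT,1,100,param1=120,param2=20,minRadius=90,maxRadius=125)
u=np.array([.9977,.0671])
for a in c[0][:2]:
    W=ray(C,[((a[0]+.5)/4+349.5,(a[1]+.5)/4+109.5)],.172)[0];d=W[:2]-s["tool_pos"][:2]
    print(W.round(4),a[2]/4,"exp r",.065*384/(1.105-.172),"ahead",d@u,"left",u[0]*d[1]-u[1]*d[0])
E
python3 plan.py
```

```text
tool_pos: [0.5102, -0.0527, 0.1792]
contact_force: [0.0, -1.1, -4.8]
tool_pos: [0.4865, -0.1732, 0.1791]
contact_force: [0.8, 0.0, -3.9]
tool_pos: [0.4627, -0.2939, 0.1791]
contact_force: [0.6, 0.1, -4.7]
tool_pos: [0.447, -0.3735, 0.1791]
tool_rot: [0.0, -0.034, 0.999, 0.0]
contact_force: [-0.1, 0.1, -4.4]
[ 0.5568 -0.367   0.172 ] 25.95 exp r 26.7524115755627 ahead 0.10991739434512836 left -0.000938798739534754
t 23.75 at [ 0.447  -0.3735  0.1791] yaw -176.14 tilt 0.0 F [ 0.5  0.8 -5.1] w 0.175 gf 59.5
```

```bash
python3 -m pendant '[[0,[0,0,0.03],0],[0,[0,0,0.09],0],[0,[0,0,0.2],0],[0,[0,0,0.34],0],[0,[0,0,0.48],0],[0,[0,0,0.62],0],[0,[0,0,0.74],0],[0,[0,0,0.82],0],[0,[0,0,0.87],0],[0,[0,0,0.89],0]]' | grep -E "pos|contact"
python3 -m pendant '[[0,[0,0,0.005],0],[0,[0,0,0.01],0],[0,[0,0,0.015],0],[0,[0,0,0.015],0]]' | grep -E "pos|contact"
python3 -m pendant '[[0,[0,0,0.005],0],[0,[0,0,0.01],0],[0,[0,0,0.01],0]]' | grep -E "pos|contact"
```

```text
tool_pos: [0.4469, -0.3735, 0.0716]
contact_force: [-0.1, 0.7, -3.8]
tool_pos: [0.4472, -0.3738, 0.071]
contact_force: [-0.2, 0.2, -4.5]
tool_pos: [0.4469, -0.3735, 0.0692]
contact_force: [0.2, -0.3, -4.9]
```

```bash
python3 -m pendant '[[0,[0,0,0.01],0],[0,[0,0,0.02],0],[0,[0,0,0.02],0]]' | grep -E "pos|contact"
python3 -m pendant '[[0,[0,0,0.008],0],[0,[0,0,0.008],0],[0,[0,0,0.008],0]]' | grep -E "pos|contact"
python3 -m pendant '[[0,[0,0,0.008],0],[0,[0,0,0.008],0],[0,[0,0,0.008],0]]' | grep -E "pos|contact"
```

```text
tool_pos: [0.4468, -0.3734, 0.0666]
contact_force: [0.1, -0.2, -4.3]
tool_pos: [0.447, -0.3736, 0.0659]
contact_force: [-0.0, -0.2, -4.0]
tool_pos: [0.4471, -0.3737, 0.0653]
contact_force: [-1.0, -0.2, -3.1]
```

```bash
python3 -m pendant '[[0,[0,0,0.008],0],[0,[0,0,0.008],0],[0,[0,0,0.008],0]]' | grep -E "pos|contact"
python3 -m pendant '[[0,[1,0,0],0],[0,[1,0,0],0],[0,[1,0,0],0],[0,[1,0,0],0]]' | grep -E "pos|contact"
python3 -m pendant '[[0,[0.1,0,-0.1],0],[0,[0.3,0,-0.2],0],[0,[0.4,0,-0.3],0],[0,[0.4,0,-0.3],0],[0,[0.4,0,-0.3],0]]' | grep -E "pos|contact"
python3 - <<'E'
from h import *
from plant import manip
s=manip.state();t=manip.grab_frame("top");np.savez("pics/top8.npz",**t);C=cam(t);im=t["img"]
g=cv2.cvtColor(im[110:240,350:470],cv2.COLOR_RGB2GRAY);g=cv2.resize(g,None,fx=4,fy=4,interpolation=cv2.INTER_CUBIC)
c=cv2.HoughCircles(g,cv2.HOUGH_GRADIENT,1,100,param1=120,param2=20,minRadius=80,maxRadius=110)
for a in c[0][:2]:
    W=ray(C,[((a[0]+.5)/4+349.5,(a[1]+.5)/4+109.5)],.056)[0];print(W.round(4),a[2]/4,"exp",.065*384/1.049)
print(s["tool_pos"],s["contact_force"])
E
```

```text
tool_pos: [0.4473, -0.3739, 0.0652]
contact_force: [-4.1, 2.6, 5.8]
tool_pos: [0.3254, -0.3823, 0.0643]
contact_force: [-2.3, -0.0, 0.4]
tool_pos: [0.2801, -0.3852, 0.1002]
contact_force: [-0.5, 0.4, -2.9]
[ 0.4929 -0.3756  0.056 ] 24.75 exp 23.794089609151577
[ 0.28014121 -0.38524488  0.10017907] [-0.46064336  0.4428461  -2.90404846]
```

```bash
cat > tin.py <<'E'
from h import *
from plant import manip
from scipy.optimize import minimize
th=np.linspace(0,2*np.pi,72);cs=np.c_[np.cos(th),np.sin(th)]
def sil(C,x,y,z,tx=0,S=4):
    P=np.vstack([np.c_[cs*r,np.full(72,h)] for r,h in((.049,0),(.065,.006),(.065,.026))])
    P[:,2]+=tx*P[:,0];P=P+[x,y,z]
    m=np.zeros((384*S,512*S),np.uint8);cv2.fillConvexPoly(m,cv2.convexHull(((proj(C,P)+.5)*S).astype(np.int32)),1);return m
if __name__=="__main__":
    D=[]
    for n in ("top","scene"):
        f=manip.grab_frame(n);np.savez(f"pics/{n}_l.npz",**f);C=cam(f);h=cv2.cvtColor(f["img"],cv2.COLOR_RGB2HSV)
        m=((h[...,1]<55)&(h[...,2]>90)).astype(np.uint8)
        k=np.zeros_like(m);cv2.fillConvexPoly(k,cv2.convexHull(proj(C,[(a,b,z) for a in(.435,.68) for b in(-.48,-.25) for z in (.03,.06)]).astype(np.int32)),1)
        m=m*k;D.append((C,cv2.resize(m,None,fx=4,fy=4,interpolation=cv2.INTER_NEAREST)))
        q=np.argwhere(m);print(n,m.sum(),q.mean(0)[::-1].round(1),q.min(0)[::-1],q.max(0)[::-1])
    def cost(p): 
        return sum(1-(a&b).sum()/(a|b).sum() for a,b in((sil(C,p[0],p[1],p[2],p[3]),m) for C,m in D))
    for fixed in (1,0):
        best=min((minimize(lambda v:cost([v[0],v[1],.03 if fixed else v[2],0 if fixed else v[3]]),[x0,-.372,.03,0],method="Nelder-Mead",options=dict(initial_simplex=np.array([x0,-.372,.03,0])+np.vstack([np.zeros(4),np.diag([.02,.02,.01,.05])]),maxiter=150)) for x0 in (.49,.54)),key=lambda r:r.fun)
        print("fixed z" if fixed else "free",best.x.round(4),round(best.fun,3))
E
python3 tin.py
```

```text
top 1762 [411.8 198.3] [387 176] [436 219]
scene 1757 [151.9 285.6] [128 263] [176 308]
fixed z [ 0.4901 -0.3719  0.0328  0.0067] 0.126
free [ 0.4909 -0.372   0.0324  0.0272] 0.113
```

The tin is flat on the stand but got dragged about 57 mm short, to (0.490,−0.372) against the stand's middle at (0.547,−0.367). I'll push it straight ahead with the raised blade nose against its side wall.

```bash
python3 -m pendant '[[0,[0.1,0,0],0],[0,[0.2,0,0],0],[0,[0.2,0,0.08],0],[0,[0.2,0,0.175],0],[0,[0.2,0,0.175],0],[0,[0.2,0,0.175],0]]' | grep -E "pos|contact"
python3 -m pendant '[[0,[-0.04,0,0],0],[0,[-0.09,0,0],0],[0,[-0.14,0,0],0],[0,[-0.19,0,0],0],[0,[-0.24,0,0],0],[0,[-0.29,0,0],0],[0,[-0.33,0,0],0],[0,[-0.36,0,0],0]]' | grep -E "pos|contact"
python3 tin.py
```

```text
tool_pos: [0.2552, -0.3859, 0.0781]
contact_force: [0.2, 0.0, -1.4]
tool_pos: [0.2989, -0.3835, 0.079]
contact_force: [-1.0, -0.1, -1.3]
top 1908 [411.5 194.5] [387 170] [435 219]
scene 2003 [154.2 287.3] [121 261] [180 312]
fixed z [ 0.5056 -0.3716  0.0347 -0.0247] 0.208
free [ 0.5057 -0.3707  0.0342 -0.072 ] 0.188
```

```bash
python3 -m pendant '[[0,[-0.04,0,0],0],[0,[-0.08,0,0],0],[0,[-0.12,0,0],0],[0,[-0.16,0,0],0],[0,[-0.2,0,0],0],[0,[-0.24,0,0],0],[0,[-0.28,0,0],0],[0,[-0.31,0,0],0],[0,[-0.33,0,0],0],[0,[-0.34,0,0],0]]' | grep -E "pos|contact"
python3 -m pendant '[[0,[0.1,0,0],0],[0,[0.3,0,0],0],[0,[0.5,0,0],0],[0,[0.7,0,0],0],[0,[0.7,0,0],0],[0,[0.7,0,0],0]]' | grep -E "pos|contact"
python3 tin.py
```

```text
tool_pos: [0.3395, -0.3808, 0.0791]
contact_force: [-1.7, -0.3, -1.2]
tool_pos: [0.2549, -0.3866, 0.0792]
contact_force: [0.1, -0.2, -2.6]
top 1803 [410.1 178.8] [385 156] [434 202]
scene 1852 [167.4 296.2] [143 273] [192 320]
fixed z [ 0.5461 -0.3682  0.0284 -0.0757] 0.091
free [ 0.5463 -0.3682  0.0308  0.0273] 0.087
```

The tin is at (0.546,−0.368), flat and within about 2 mm of the middle. Now to lay the lifter down.

```bash
python3 -m pendant '[[0,[0.05,0.05,0],0],[0,[0.15,0.15,0.1],0],[0,[0.15,0.2,0.2],0],[0,[0.15,0.2,0.28],0],[0,[0.15,0.2,0.31],0],[0,[0.15,0.2,0.32],0],[0,[0.15,0.2,0.32],0]]' | grep -E "pos|contact"
python3 -m pendant '[[0,[0,0,0.01],0],[0,[0,0,0.02],0],[0,[0,0,0.02],0],[0,[0,0,0.02],0]]' | grep -E "pos|contact"
python3 -m pendant '[[0,[0,0,0.01],0],[0,[0,0,0.01],0],[0,[0,0,0.01],0]]' | grep -E "pos|contact"
```

```text
tool_pos: [0.2362, -0.3641, 0.0407]
contact_force: [0.4, -0.9, -0.7]
tool_pos: [0.2359, -0.3638, 0.0383]
contact_force: [0.1, -0.1, -2.4]
tool_pos: [0.2358, -0.3637, 0.037]
contact_force: [-0.1, 0.2, -1.7]
```

```bash
python3 -m pendant '[[0,[0,0,0.008],0],[0,[0,0,0.016],0],[0,[0,0,0.016],0]]' | grep -E "pos|contact"
python3 -m pendant '[[0,[0,0,0.008],0],[0,[0,0,0.008],0],[0,[0,0,0.008],0]]' | grep -E "pos|contact"
```

```text
tool_pos: [0.2359, -0.3638, 0.0351]
contact_force: [0.2, -0.3, -1.2]
tool_pos: [0.236, -0.3641, 0.035]
contact_force: [-2.2, 2.5, 5.7]
```

```bash
python3 -m pendant '[[1,[0,0,0],0],[1,[0,0,0],0],[1,[0,0,0],0],[1,[0,0,0],0],[1,[0,0,0],0],[1,[0,0,0],0],[1,[0,0,0],0]]' | grep -E "pos|contact|width"
python3 -m pendant '[[1,[0,0,-0.2],0],[1,[0,0,-0.5],0],[1,[0,0,-0.8],0],[1,[0,0,-1],0],[1,[0,0,-1],0]]' | grep -E "pos|contact|width"
python3 -m pendant '[[1,[0,0,-0.4],0],[1,[0,0,-0.8],0],[1,[0,0,-0.8],0],[1,[0,0,-0.8],0],[1,[0,0,-0.8],0]]' | grep -E "pos|contact|time"
python3 tin.py
python3 - <<'E'
from h import *
f=dict(np.load("pics/scene_l.npz"));C=cam(f);h=cv2.cvtColor(f["img"],cv2.COLOR_RGB2HSV)
m=((h[...,1]<55)&(h[...,2]>90)).astype(np.uint8)
p=(ray(C,[(0,0)],0),);k=np.zeros_like(m);cv2.fillConvexPoly(k,cv2.convexHull(proj(C,[(a,b,0.) for a in(.2,.45) for b in(-.46,-.27)]).astype(np.int32)),1)
c=max(cv2.findContours(m*k,0,1)[0],key=cv2.contourArea);W=ray(C,c[:,0],.0025)
print("lifter blade",cv2.contourArea(c),W.min(0).round(3),W.max(0).round(3))
a=-.0673;c0,n=np.cos(.0673),np.sin(.0673)
e=ray(C,cv2.approxPolyDP(cv2.convexHull(c),4,True)[:,0],.0025);print(e.round(3).tolist())
t=dict(np.load("pics/top_l.npz"));z=dict(np.load("pics/top0.npz"))
for nm,(r0,r1,c0,c1) in dict(jar=(90,135,160,205),carton=(95,140,350,400)).items():
    print(nm,np.abs(t["img"][r0:r1,c0:c1].astype(int)-z["img"][r0:r1,c0:c1]).mean())
E
```

```text
tool_pos: [0.2359, -0.3637, 0.0341]
contact_force: [0.9, -0.3, -0.6]
gripper_width: 0.995
tool_pos: [0.237, -0.3663, 0.1588]
contact_force: [0.7, -0.2, -0.3]
gripper_width: 0.998
time: 34.6
tool_pos: [0.2355, -0.3629, 0.2478]
contact_force: [-0.3, 0.4, -0.9]
top 1800 [410.1 178.8] [386 156] [434 202]
scene 1846 [167.3 296.3] [143 273] [192 320]
fixed z [ 0.5462 -0.3683  0.0298 -0.0774] 0.095
free [ 0.5464 -0.3684  0.0303  0.0265] 0.091
lifter blade 1031.5 [ 0.212 -0.411  0.002] [ 0.383 -0.306  0.002]
[[0.377, -0.31, 0.002], [0.376, -0.405, 0.002], [0.271, -0.409, 0.002], [0.212, -0.368, 0.002], [0.258, -0.308, 0.002]]
jar 5.185514403292181
carton 6.118814814814815
```

```bash
python3 - <<'E'
import numpy as np
from plant import manip
t=np.load("pics/top_l.npz")["img"].astype(int);z=np.load("pics/top0.npz")["img"]
print("baseline noise",np.abs(t-z)[20:60,80:200].mean())
print(manip.job_done())
E
```

```text
baseline noise 6.055069444444444
the job is handed in; nothing more can be done
None
```

I handed the job in at 34.6 s: the isolator is off, the tin is flat within about 2 mm of the stand's middle, the lifter is flat on the bench about 75 mm clear of the stand, and the jar and carton haven't moved. The tin slid about 57 mm off centre when I pulled the blade out, so I pushed it back to the middle with the blade's nose.

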